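# Lock the test tile's ring and gauge the glaze on its green spot

### The arm

A 7-joint arm with a two-finger parallel gripper is mounted at the origin on the work surface. World frame = base frame: x ahead of the robot, y to its left, z up, the work surface at z = 0. Lengths are in mm, angles in rad, forces in N, time in s.
With the tool pointing down it reaches from about 400 to 925 mm from the base axis. Payload 5.6 kg.
Tool frame: the origin (TCP) lies at the very end of the fingers, on their centre line; the grasp point (between the pads) lies 19 mm behind it (hold_point_z is the distance from the TCP to the grasp point, in mm); z points along the fingers, y is the line along which they close (so a half turn about z gives the same grasp; the last joint's range is limited). The gripper opens to 85 mm and grips with 20 to 120 N. Pads are 22 mm wide; open, the fingers measure 114 mm over their backs; the gripper's body (76 mm by 85 mm) begins 54 mm behind the grasp point. The pads swing forward as they close: fully open they stand 13 mm farther back than shut.
Start: joints at [-1.32, 0.468, -0.012, 1.603, 0.006, 1.071, -0.056], TCP at [188.275, 622.142, 231.29] pointing down, gripper open.
Joint ranges: [-2.53, 2.53], [-0.31, 2.02], [-1.57, 1.55], [0.28, 2.44], [-1.29, 4.43], [0.15, 1.84], [-2.92, 2.92]. Speed limits (rad/s): [2.57, 2.57, 3.14, 3.14, 3.14, 3.14, 3.14].

### API

Orientations are given as a 3x3 rotation matrix whose columns are the frame's x, y, z axes.
In Python, from rig import * gives the robot as it stands.
- The arm moves only by the tool step_arm, never from a script. Its argument "commands" is a list of rows, each an object of numbers: "dx", "dy", "dz": the shift along the tool's x, y, z in units of 40 mm (1.0 is 40 mm); "twist": the turn about the tool's z in units of 5 degrees (1.0 is 5 degrees); "grip": the closure, from 0 (fully open) to 1 (shut). A call has 1 to 10 rows; each row is the pose to reach, as a shift and turn from the pose commanded when the call began, along the tool's axes at that moment; what a row does not reach only later rows make up. A row lasts 1/12 s, in which the tool goes at most 41.7 mm and 7.16 degrees, less where a joint would pass 70% of its speed; a pose out of reach is approached as far as the arm can. A call with a gripper value outside its range is refused whole. The fingers move at their own pace and stop on an object; "squeeze" is the grip in N (left out, the last holds). Time passes only in rows, so rows that repeat a pose let the fingers close. It gives the time, the measured TCP pose, the force, the opening and the grip force at its end, in the units of the state.
- read_state(): the state, without advancing time (a new reading comes with each control period).
- snapshot(name): name is "side" or "top"; returns a dict with "frame" (384x512x3 uint8, blue, green, red), "range_z" (384x512 float32, mm along the optical axis (not along the pixel's ray), 0 where there is no reading), "fx", "fy", "cx", "cy" (pixels), "distortion" ([k1, k2, p1, p2, k3] as OpenCV has them; the pictures are not rectified), "cam_to_world" (4x4, takes a point from camera to world coordinates). Camera axes: x right, y down, z forward; pixel columns grow to the right and rows downward; lengths in mm; the calibration is good to about 2 mm. A picture is of the moment at which its call begins.
- finish_job(): hands the job in; it is judged then, once.
The state is a dict: "time": time; "joint_pos": joint angles; "qd": joint speeds; "effort": joint torques, N m; "ee_pos": TCP position; "tcp_rot": TCP orientation; "ft_force": force on the tool from outside, world axes, zero at the start; "wrist_torque": the same for the moment, N m; "finger_gap": opening from 0.0 (shut) to 1.0 (fully open); "grip_force": force on a finger pad.
Only numpy, scipy, OpenCV 4.12 (cv2) and the standard library are available. Lean on these libraries where they do the work, as an engineer would, in place of code of your own. Each camera call takes 0.05 s, during which the arm holds its last target. There are 200 camera calls.

### The job

Turn the metal ring round the sloped glaze test tile by its black peg, anticlockwise seen from above, until its orange pointer stripe lines up with the orange lock mark. Then take the yellow gauge out of its wooden stand and gently set its red sprung tip on the black-ringed green spot of the tile, square to the sloping face, with the tip pressed about half way into the gauge, and finish while still holding it there. Do not turn the tile, press hard on it, or disturb the pots, jar, tub and brush around.

Things in the scene. Friction and masses are not known exactly. Their poses are not given: they have to be found in the camera images.
- chuck: Fixed grey tile chuck; origin under its centre, z up. Round foot 220 mm across, 10 mm thick; above it a 216 mm grey disc tilted 0.35 rad (20 degrees), facing up and towards the chuck's -x: face normal (-0.343, 0, 0.939), uphill (0.939, 0, 0.343) in its frame. Highest part of the disc about 100 mm above the table. It carries ring and tile.
- lock_ring (a joint): Angle (rad) of the captive aluminium ring (173 mm outside, 123 mm inside, 10 mm thick) about the normal through tile_center; grows anticlockwise seen from above; range 0 to 1.75. Its orange pointer, a 17 mm stripe across the ring at the black peg, meets the orange lock mark at 1.30, with no stop there; it stays where left; turning takes about 2 N at the peg.
- ring_peg (a point): Point on the axis of the ring's black upright round peg (14 mm diameter, standing 40 mm above the ring's top face, along the face normal), 25 mm above the ring's top face and 15 mm below the peg's top. Its z axis is the face normal. It moves on a circle of radius 73.5 mm about the normal through tile_center.
- lock_mark (a point): Fixed point on the ring's top face at the foot of the peg when the ring is locked, 73.5 mm from the tile's centre. The painted orange mark (19 x 17 mm) lies farther out on the same radius, on the grey disc. Axes as the chuck (z vertical).
- tile: White round glazed test tile, 118 mm across, 10 mm thick, inside the ring, its top flush with the ring's. Origin: centre of its underside; z is the face normal. It can turn in the chuck only with great force. Four dots 18 mm across, 32 mm from its centre: green with a black ring (the spot), orange, blue, yellow. Its turn differs each time.
- tile_center (a point): Centre of the tile's top face; z is the face normal, pointing up out of the tile.
- spot (a point): Centre of the black-ringed green spot, on the tile's top face; z is the face normal, pointing up out of the tile. The black ring is 24 mm across.
- stand: Fixed wooden block 75 x 75 x 75 mm in which the gauge stands. Origin: centre of its underside. In its top a round hole 22 mm wide, 70 mm deep.
- gauge: Yellow glaze gauge, 136 mm long, about 0.13 kg, upright and loose in the stand. Origin: end of its sprung tip when fully out; z along the gauge, away from the tip. Up z: tip 0-25 mm, nose 18 mm across 25-60, square body 24 x 24 mm (faces square to x and y) 60-130, cap 20 mm across to 136. The square body rests on the stand's top, 75 mm above the table; nose and tip hang 60 mm into the hole.
- gauge_grip (a point): Point on the gauge's axis 95 mm up from its origin, the middle of the yellow body; axes as the gauge.
- probe (a joint): How far the sprung tip is pressed into the gauge (m): 0 fully out, 0.014 fully in. Spring: 0.6 N to start, then 0.3 N per mm (2.7 N at 7 mm, half way).
- probe_tip (a point): The very end of the gauge's red round sprung tip (8 mm diameter); it moves along the gauge with the tip; axes as the gauge.
- glaze_jar: Green glass jar with white lid, 70 mm across, 100 mm high, loose; origin at the centre of its underside. Leave alone. It and the stand change sides from time to time.
- bowl: White bowl, 170 mm across, 110 mm high, loose; origin under its centre. Leave alone.
- water_tub: Clear plastic tub, 90 mm across, 65 mm high, loose; origin under its centre. Leave alone.
- beaker: White beaker, 80 mm across, 95 mm high, loose; origin under its centre. Leave alone.
- brush: Paint brush lying on the table to the right; origin at the middle of its underside. Leave alone.
There are look-alikes about, which are no part of the job. Of the things like the gauge, leave any that is pink or turquoise; of the rest the larger one is meant.

How it is judged:
By the outcome, as a careful person would: the job done as asked, in the order asked, and still so for the second after the job is handed in, while the arm keeps its last pose, push and grip.
It also fails if it takes over 58 s, if anything falls off the work surface, if the arm or the gripper's body presses on something with over 40 N, if the wrist force passes 120 N, or if a joint passes its speed limit or range.

## Working session

There is one attempt and no reset: what is moved stays moved. The work goes in short steps, Python scripts to look and compute and a tool call to move; the robot and the scene stay as the last step left them, time stands still between calls to the robot, and variables do not carry over. Pictures are saved under pics/ and viewed, at most 10 in all, crops included, and the job is handed in when it is done.

Besides the shell and the picture viewer there is one more tool, called after ">>>" as name(argument=value, ...) on one line, values as JSON. step_arm: Moves the arm, as the interface text tells. Its arguments: {"type":"object","properties":{"commands":{"type":"array","items":{"type":"object","properties":{"dx":{"type":"number"},"dy":{"type":"number"},"dz":{"type":"number"},"twist":{"type":"number"},"grip":{"type":"number"}}}},"squeeze":{"type":"number"}},"required":["commands"]}

```bash
mkdir -p pics; ls; python3 - <<'E'
from rig import *
import cv2,numpy as np
s=read_state();print(s)
for n in("top","side"):
    d=snapshot(n);cv2.imwrite(f"pics/{n}0.png",d["frame"]);np.savez(f"{n}0.npz",**d)
    print(n,d["fx"],d["fy"],d["cx"],d["cy"],d["distortion"],np.round(d["cam_to_world"],3))
E
```

```text
pics
{'time': 0.0, 'joint_pos': array([-1.31999831,  0.46838997, -0.01157048,  1.60363325,  0.00595263,
        1.0714054 , -0.0562907 ]), 'qd': array([ 0.00182166, -0.00023771, -0.00112112,  0.00028262, -0.0011941 ,
       -0.00042945,  0.0020948 ]), 'effort': array([-1.47219630e-04, -5.32387233e+01,  2.21435877e-02, -2.51301330e+01,
        1.16742213e-02,  7.91535858e-03,  4.37476828e-06]), 'ee_pos': array([188.14207748, 621.58514209, 230.32601643]), 'tcp_rot': array([[-9.57120173e-01,  2.89690856e-01, -4.26865087e-04],
       [ 2.89691154e-01,  9.57118578e-01, -1.75023473e-03],
       [-9.84664919e-05, -1.79884400e-03, -9.99998377e-01]]), 'ft_force': array([-0.11636205,  0.0923955 ,  0.17790542]), 'wrist_torque': array([ 0.0242273 ,  0.02088658, -0.06560802]), 'grip_force': 0.0, 'finger_gap': 0.9982043045664835}
top 414.8301823275534 414.8301823275534 253.79705295612305 191.71347188275587 [0.00111286 0.         0.         0.         0.        ] [[-2.800000e-02 -9.870000e-01  1.570000e-01  3.638460e+02]
 [-1.000000e+00  2.800000e-02 -2.000000e-03 -6.363200e+01]
 [-3.000000e-03 -1.570000e-01 -9.880000e-01  1.275746e+03]
 [ 0.000000e+00  0.000000e+00  0.000000e+00  1.000000e+00]]
side 439.8075052522838 439.8075052522838 258.717777689389 196.7405084511159 [-0.05296183  0.          0.          0.          0.        ] [[-9.700000e-01 -1.340000e-01  2.030000e-01  2.748690e+02]
 [-2.420000e-01  6.100000e-01 -7.540000e-01  1.054471e+03]
 [-2.300000e-02 -7.810000e-01 -6.240000e-01  9.893780e+02]
 [ 0.000000e+00  0.000000e+00  0.000000e+00  1.000000e+00]]
```

View pics/top0.png

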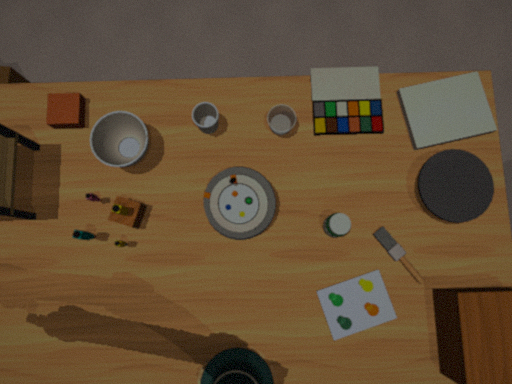

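View pics/side0.png

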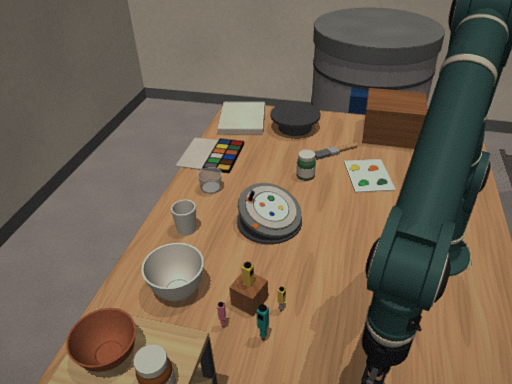

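The top view shows the chuck at about (240,202) with its peg at about (234,180), and an orange mark near (208,195). The stand with the yellow gauge is at about (125,210), and the small yellow look-alike is at (121,243). The jar is at (338,225).

```bash
cat > h.py <<'E'
import numpy as np,cv2
def cloud(d):
    f=d["range_z"];h,w=f.shape
    K=np.array([[d["fx"],0,d["cx"]],[0,d["fy"],d["cy"]],[0,0,1.]])
    v,u=np.mgrid[:h,:w]
    p=cv2.undistortPoints(np.stack([u,v],-1).reshape(-1,1,2).astype(float),K,np.array(d["distortion"],float)).reshape(h,w,2)
    P=np.concatenate([p,np.ones((h,w,1))],-1)*f[...,None]
    T=np.array(d["cam_to_world"]);return P@T[:3,:3].T+T[:3,3]
def project(d,X):
    K=np.array([[d["fx"],0,d["cx"]],[0,d["fy"],d["cy"]],[0,0,1.]])
    T=np.linalg.inv(np.array(d["cam_to_world"]))
    return cv2.projectPoints(np.atleast_2d(X).astype(float),cv2.Rodrigues(T[:3,:3])[0],T[:3,3],K,np.array(d["distortion"],float))[0].reshape(-1,2)
E
python3 - <<'E'
from h import *
t=dict(np.load("top0.npz"));s=dict(np.load("side0.npz"))
def crop(d,u,v,r): return cv2.resize(d["frame"][v-r:v+r,u-r:u+r],(400,300) if 0 else (300,300),interpolation=cv2.INTER_CUBIC)
im=np.vstack([np.hstack([crop(t,240,202,40),crop(s,270,212,40)]),np.hstack([crop(t,115,218,40),crop(s,255,295,45)])])
cv2.imwrite("pics/c1.png",im)
for d,box,n in((t,(205,167,275,238),"top"),(s,(237,183,302,240),"side")):
    P=cloud(d);u0,v0,u1,v1=box
    f=d["frame"];hsv=cv2.cvtColor(f,cv2.COLOR_BGR2HSV)
    m=np.zeros(f.shape[:2],bool);m[v0:v1,u0:u1]=True
    w=m&(hsv[...,1]<50)&(hsv[...,2]>140)&(d["range_z"]>0)
    Q=P[w]
    for _ in range(5):
        c=Q.mean(0);nn=np.linalg.svd(Q-c,full_matrices=False)[2][2];nn*=np.sign(nn[2]);r=(Q-c)@nn;Q=Q[abs(r)<6]
    print(n,"plane",c,nn,r.std(),len(Q),np.arctan2(-nn[1],-nn[0]))
    for name,lo,hi in(("green",45,85),("orange",5,19),("yellow",23,34),("blue",100,130)):
        k=(m&(hsv[...,0]>=lo)&(hsv[...,0]<=hi)&(hsv[...,1]>110)&(hsv[...,2]>60)).astype(np.uint8)
        N,L,st,ce=cv2.connectedComponentsWithStats(k)
        for i in range(1,N):
            if st[i,4]>4: print(name,st[i,4],ce[i].round(1),np.median(P[L==i],0).round(1))
E
```

```text
<stdin>:13: RuntimeWarning: Mean of empty slice.
  ret = um.true_divide(
Traceback (most recent call last):
IndexError: index 2 is out of bounds for axis 0 with size 0
```

View pics/c1.png

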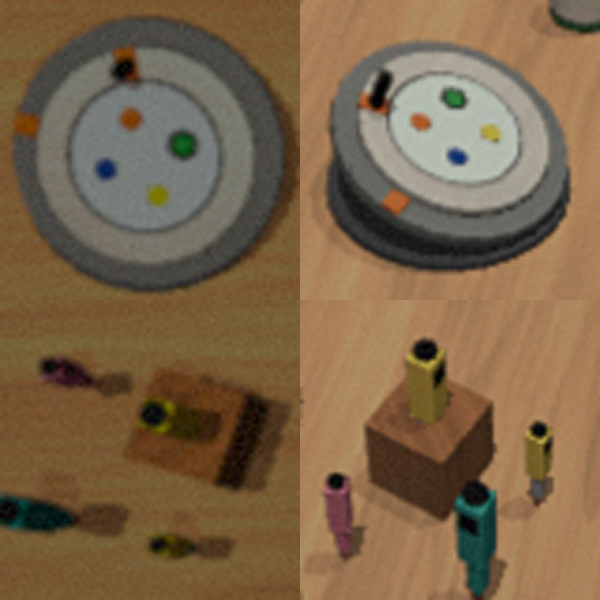

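The crops show the peg standing on its stripe, the orange lock mark on the grey disc anticlockwise of it (crop (27,125)), and the green spot at (182,144). The gauge's black cap over the stand is at crop (155,414).

```bash
python3 - <<'E'
from h import *
t=dict(np.load("top0.npz"));s=dict(np.load("side0.npz"))
for d,box,(tu,tv),n in((t,(203,165,277,240),(239,203),"top"),(s,(237,183,302,240),(271,208),"side")):
    P=cloud(d);u0,v0,u1,v1=box
    f=d["frame"];hsv=cv2.cvtColor(f,cv2.COLOR_BGR2HSV)
    m=np.zeros(f.shape[:2],bool);m[v0:v1,u0:u1]=True
    vv,uu=np.mgrid[:384,:512]
    w=((uu-tu)**2+(vv-tv)**2<14**2)&(d["range_z"]>0)
    Q=P[w]
    for _ in range(6):
        c=Q.mean(0);nn=np.linalg.svd(Q-c,full_matrices=False)[2][2];nn*=np.sign(nn[2]);r=(Q-c)@nn;Q=Q[abs(r)<6]
    print(n,"plane",c,nn,r.std(),len(Q),"yaw",np.arctan2(-nn[1],-nn[0]))
    # ring+tile: plane-near light pixels
    c0=P[tv,tu];near=m&(abs((P-c)@nn)<3)&(np.linalg.norm(P-c0,axis=-1)<140)
    Qn=P[near]; print("near-plane centroid",Qn.mean(0),len(Qn), "extent",Qn.min(0),Qn.max(0))
    for name,lo,hi in(("green",45,85),("orange",3,19),("yellow",23,34),("blue",100,130)):
        k=(near&(hsv[...,0]>=lo)&(hsv[...,0]<=hi)&(hsv[...,1]>(150 if name=="orange" else 100))).astype(np.uint8)
        N,L,st,ce=cv2.connectedComponentsWithStats(k)
        for i in range(1,N):
            if st[i,4]>4: print(name,st[i,4],ce[i].round(1),P[L==i].mean(0).round(1))
    pk=m&((P-c)@nn>12)&((P-c)@nn<60)
    print("peg pts",pk.sum(),P[pk].mean(0).round(1),"h",((P[pk]-c)@nn).round(0)[:40])
E
```

```text
top plane [523.19652105 -21.54435744  72.7408317 ] [-0.32392609  0.12716118  0.93749769] 2.253413069224803 603 yaw -0.3740781975148533
near-plane centroid [522.25103588 -18.78903152  71.94980973] 2017 extent [ 442.92462889 -103.14576879   39.79169213] [604.57118502  69.08980433 104.17121121]
green 20 [248.  200.2] [529.8 -48.   79. ]
orange 5 [232.4 175.4] [600.7  -5.2  99.2]
orange 12 [234.5 193.2] [551.3  -9.3  80.7]
yellow 22 [241.8 213.9] [492.2 -28.6  63.2]
blue 15 [228.2 206.7] [514.2  10.8  64.9]
peg pts 26 [581.8  -4.4 127.9] h [14. 34. 32. 24. 19. 42. 40. 40. 40. 24. 39. 40. 39. 40. 37. 32. 39. 40.
 34. 41. 25. 39. 40. 37. 41. 37.]
side plane [520.49008716  -8.83258217  70.19691223] [-0.32087203  0.11659088  0.93991899] 2.293836794945279 602 yaw -0.348523643757739
near-plane centroid [522.86305695 -14.05246346  71.55865008] 1270 extent [ 443.12409591 -104.11882102   40.47714758] [604.75533022  70.16298284 101.62318962]
green 12 [271.  197.8] [529.5 -49.2  78.7]
orange 5 [261.8 204. ] [550.8  -8.2  81.6]
yellow 11 [280.8 207.3] [491.8 -27.7  62.5]
blue 8 [271.6 213.5] [513.6  12.7  65.6]
peg pts 35 [5.831e+02 1.000e-01 1.220e+02] h [43. 39. 40. 36. 41. 41. 41. 38. 34. 37. 43. 39. 35. 23. 33. 38. 35. 38.
 22. 28. 29. 28. 29. 20. 24. 25. 26. 12. 14. 19. 24. 20. 15. 14. 14.]
```

```bash
cat > geo.py <<'E'
from h import *
C=np.array([521.7,-18.5,72.]);psi=-0.36
n=np.array([-.343*np.cos(psi),-.343*np.sin(psi),.939]);n/=np.linalg.norm(n)
e1=np.array([.939*np.cos(psi),.939*np.sin(psi),.343]);e1/=np.linalg.norm(e1)  # uphill
e2=np.cross(n,e1)  # anticlockwise from uphill
def ang(X): X=X-C;return np.arctan2(X@e2,X@e1),np.hypot(X@e1,X@e2),X@n
def on(a,r=73.5,h=0): return C+r*(np.cos(a)*e1+np.sin(a)*e2)+h*n
E
python3 - <<'E'
from geo import *
from scipy.optimize import minimize
from scipy.spatial.transform import Rotation as R
t=dict(np.load("top0.npz"));s=dict(np.load("side0.npz"))
for d,(mu,mv),nm in((t,(207,195),"top"),(s,(258,219),"side")):
    P=cloud(d);hsv=cv2.cvtColor(d["frame"],cv2.COLOR_BGR2HSV)
    A=np.array([ang(x) for x in P.reshape(-1,3)]).reshape(384,512,3)
    m=(A[...,1]>84)&(A[...,1]<112)&(abs(A[...,2])<14)&(hsv[...,1]>150)&(hsv[...,0]<20)
    k,L,st,ce=cv2.connectedComponentsWithStats(m.astype(np.uint8))
    for i in range(1,k):
        if st[i,4]>5: print(nm,"mark?",st[i,4],ce[i],A[L==i].mean(0).round(3),P[L==i].mean(0).round(1))
    p=(A[...,1]<100)&(A[...,2]>33)&(A[...,2]<45)
    print("peg top",p.sum(),np.median(A[p],0).round(3),P[p].mean(0).round(1),"expected px of peg axis a:",)
    p=(A[...,1]<100)&(A[...,2]>8)&(A[...,2]<45); print("peg all",A[p].mean(0).round(3))
    # stripe
    m=(A[...,1]>55)&(A[...,1]<88)&(abs(A[...,2])<4)&(hsv[...,1]>140)&(hsv[...,0]<20); print("stripe",m.sum(),A[m].mean(0).round(3))
# gauge
mk={}
for d,c,nm in((t,(116,210),"top"),(s,(247,275),"side")):
    P=cloud(d);vv,uu=np.mgrid[:384,:512]
    m=(P[...,2]>82)&(P[...,2]<160)&(abs(uu-c[0])<22)&(abs(vv-c[1])<22);mk[nm]=m
    print(nm,"gauge px",m.sum(),P[m].mean(0).round(1)); top=m&(P[...,2]>138);print(" top",top.sum(),P[top].mean(0).round(1))
    st=(abs(P[...,2]-75)<4)&(abs(uu-c[0])<35)&(abs(vv-c[1])<35); r=cv2.minAreaRect(P[st][:,:2].astype(np.float32));print(" stand top",r)
def cost(q,full=False):
    x,y,w=q;tot=0
    c,sn=np.cos(w),np.sin(w)
    box=np.array([[x+c*a-sn*b,y+sn*a+c*b,z] for a in(-12,12) for b in(-12,12) for z in(82,145)])
    th=np.arange(16)*np.pi/8;cap=np.c_[x+10*np.cos(th),y+10*np.sin(th),0*th+151]
    for d,nm in((t,"top"),(s,"side")):
        im=np.zeros((384*8,512*8),np.uint8)
        h=lambda X:cv2.convexHull(((project(d,X)+.5)*8).astype(np.int32))
        cv2.fillConvexPoly(im,h(box),255)
        cv2.fillConvexPoly(im,h(np.r_[cap,cap-[0,0,6]]),255)
        im=cv2.resize(im,(512,384),interpolation=cv2.INTER_AREA)/255.
        tot+=abs(im-mk[nm]).sum()
    return tot
P=cloud(s);x0=P[mk["side"]].mean(0)[:2]
best=min((minimize(cost,[*x0,w],method="Nelder-Mead",options=dict(initial_simplex=[[*x0,w],[x0[0]+6,x0[1],w],[x0[0],x0[1]-8,w],[*x0,w+.3]],maxiter=80)) for w in(0,.4,.8,1.2)),key=lambda r:r.fun)
print(best.x,best.fun)
print([(w.round(2),round(cost([*best.x[:2],w]),1)) for w in np.arange(0,1.57,.13)])
E
```

```text
top mark? 37 [206.24324324 194.83783784] [ 1.652 98.838 -7.786] [551.8  75.3  61.9]
peg top 19 [ 0.489 75.475 39.74 ] [579.9  -2.8 131.2] expected px of peg axis a:
peg all [ 0.466 76.24  31.472]
stripe 11 [ 0.464 76.049  1.342]
side mark? 28 [255.  225.5] [ 1.644 98.936 -8.66 ] [552.8  75.1  61.4]
peg top 16 [ 0.531 75.847 38.395] [5.798e+02 1.000e-01 1.305e+02] expected px of peg axis a:
peg all [ 0.557 74.543 26.98 ]
stripe 12 [ 0.525 74.679  1.415]
top gauge px 137 [507.8 309.2 131.2]
 top 75 [509.2 312.8 147.9]
 stand top ((488.8086853027344, 349.62274169921875), (143.38766479492188, 137.76922607421875), 80.1475830078125)
side gauge px 248 [508.  322.4 122.6]
 top 77 [508.9 319.5 147.1]
 stand top ((507.6844787597656, 328.52557373046875), (152.1381072998047, 105.15210723876953), 30.131328582763672)
[510.03510276 314.89629173   1.25646507] 44.23137254901961
[(np.float64(0.0), np.float64(62.6)), (np.float64(0.13), np.float64(81.3)), (np.float64(0.26), np.float64(102.4)), (np.float64(0.39), np.float64(103.2)), (np.float64(0.52), np.float64(88.6)), (np.float64(0.65), np.float64(78.1)), (np.float64(0.78), np.float64(73.7)), (np.float64(0.91), np.float64(67.1)), (np.float64(1.04), np.float64(57.6)), (np.float64(1.17), np.float64(48.6)), (np.float64(1.3), np.float64(45.9)), (np.float64(1.43), np.float64(51.6)), (np.float64(1.56), np.float64(60.2))]
```

```bash
cat > go.py <<'E'
from geo import *
from rig import *
def plan(targets,st=None):
    """targets: list of (xyz, toolY yaw or None)"""
    st=st or read_state();p=st["ee_pos"];Rm=st["tcp_rot"]
    y0=np.arctan2(Rm[1,1],Rm[0,1])
    print("t",round(st["time"],2),"tcp",p.round(1),"yawY",round(y0,3),"gap",round(st["finger_gap"]*85,1),"F",st["ft_force"].round(1),"q7",st["joint_pos"][6].round(2))
    for X,y in targets:
        d=Rm.T@(np.asarray(X)-p)/40
        tw=0 if y is None else -np.degrees((y-y0+np.pi)%(2*np.pi)-np.pi)/5
        print("  dx %.2f dy %.2f dz %.2f twist %.2f"%(*d,tw),np.round(X,1))
E
python3 - <<'E'
from go import *
a=.5;y=psi+a+np.pi/2
plan([((400,280,230),None),(on(a,73.5,20)+[0,0,90],y),(on(a,73.5,20),y)])
E
```

```text
t 0.1 tcp [188.1 621.6 230.4] yawY 1.277 gap 85.2 F [-0.7 -0.1 -0.3] q7 -0.06
  dx -7.54 dy -6.64 dz 0.02 twist 0.00 [400 280 230]
  dx -14.01 dy -12.11 dz 0.71 twist -4.97 [584.4  -4.4 202.9]
  dx -14.01 dy -12.11 dz 2.96 twist -4.97 [584.4  -4.4 112.9]
```

>>> step_arm(commands=[{"dx": -7.5,"dy": -6.6,"dz": 0,"twist": -2,"grip": 0.65},{"dx": -7.5,"dy": -6.6,"dz": 0,"twist": -2,"grip": 0.65},{"dx": -7.5,"dy": -6.6,"dz": 0,"twist": -2,"grip": 0.65},{"dx": -7.5,"dy": -6.6,"dz": 0,"twist": -2,"grip": 0.65},{"dx": -7.5,"dy": -6.6,"dz": 0,"twist": -2,"grip": 0.65},{"dx": -14,"dy": -12.1,"dz": 0.6,"twist": -5,"grip": 0.65},{"dx": -14,"dy": -12.1,"dz": 0.6,"twist": -5,"grip": 0.65},{"dx": -14,"dy": -12.1,"dz": 0.6,"twist": -5,"grip": 0.65},{"dx": -14,"dy": -12.1,"dz": 0.6,"twist": -5,"grip": 0.65},{"dx": -14,"dy": -12.1,"dz": 0.6,"twist": -5,"grip": 0.65}])

```text
time: 0.93
ee_pos: [407.3, 273.1, 222.1]
tcp_rot: [[-0.99, -0.142, -0.0], [-0.142, 0.99, 0.0], [0.0, 0.0, -1.0]]
ft_force: [0.8, -0.3, -0.7]
finger_gap: 0.349
grip_force: 0.0
```

>>> step_arm(commands=[{"dx": -3.4,"dy": -7.4,"dz": 0.4,"twist": 0,"grip": 0.65},{"dx": -3.4,"dy": -7.4,"dz": 0.4,"twist": 0,"grip": 0.65},{"dx": -3.4,"dy": -7.4,"dz": 0.4,"twist": 0,"grip": 0.65},{"dx": -3.4,"dy": -7.4,"dz": 0.4,"twist": 0,"grip": 0.65},{"dx": -3.4,"dy": -7.4,"dz": 0.4,"twist": 0,"grip": 0.65},{"dx": -3.4,"dy": -7.4,"dz": 0.4,"twist": 0,"grip": 0.65},{"dx": -3.4,"dy": -7.4,"dz": 0.4,"twist": 0,"grip": 0.65},{"dx": -3.4,"dy": -7.4,"dz": 0.4,"twist": 0,"grip": 0.65},{"dx": -3.4,"dy": -7.4,"dz": 0.4,"twist": 0,"grip": 0.65},{"dx": -3.4,"dy": -7.4,"dz": 0.4,"twist": 0,"grip": 0.65}])

```text
time: 1.77
ee_pos: [583.5, -1.1, 205.4]
tcp_rot: [[-0.991, -0.137, -0.001], [-0.137, 0.991, -0.001], [0.001, -0.001, -1.0]]
ft_force: [-0.5, 0.5, 0.6]
finger_gap: 0.35
grip_force: 0.0
```

```bash
python3 - <<'E'
from go import *
a=.51;y=psi+a+np.pi/2
plan([(on(a,73.5,20)+[0,0,40],y),(on(a,73.5,20),y)])
s=snapshot("side");np.savez("side1.npz",**s)
P=cloud(s);A=np.array([ang(x) for x in P.reshape(-1,3)]).reshape(384,512,3)
p=(abs(A[...,1]-73.5)<20)&(A[...,2]>8)&(A[...,2]<45);print("peg",p.sum(),np.median(A[p],0),P[p].mean(0))
f=s["frame"][90:280,180:380];cv2.imwrite("pics/s1.png",cv2.resize(f,None,fx=3,fy=3,interpolation=cv2.INTER_CUBIC))
E
```

```text
t 1.77 tcp [583.5  -1.1 205.4] yawY 1.709 gap 29.8 F [-0.5  0.5  0.6] q7 1.75
  dx -0.01 dy -0.07 dz 1.32 twist -0.14 [584.3  -3.7 152.8]
  dx -0.01 dy -0.06 dz 2.32 twist -0.14 [584.3  -3.7 112.8]
peg 37 [ 0.54879654 76.32502637 28.54222504] [5.83592717e+02 2.37965493e-01 1.20524523e+02]
```

View pics/s1.png

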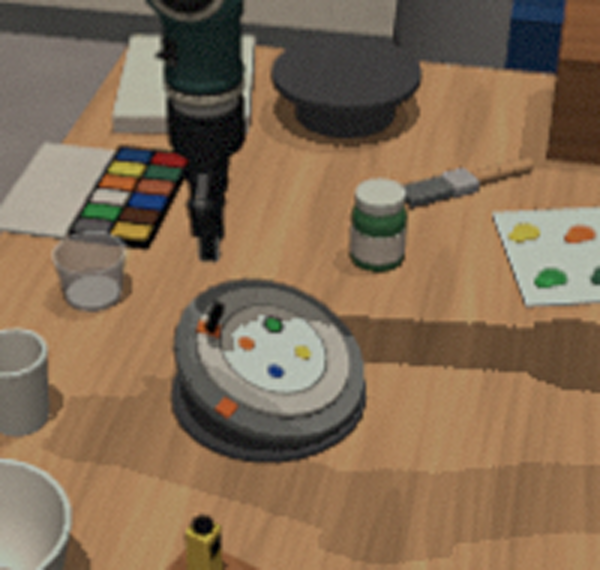

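The fingers hang over the peg at about (212,318), and the line to it is clear. I'll lower onto it now.

>>> step_arm(commands=[{"dx": 0,"dy": -0.06,"dz": 0.8,"grip": 0.65},{"dx": 0,"dy": -0.06,"dz": 1.5,"grip": 0.65},{"dx": 0,"dy": -0.06,"dz": 1.9,"grip": 0.65},{"dx": 0,"dy": -0.06,"dz": 2.2,"grip": 0.65},{"dx": 0,"dy": -0.06,"dz": 2.3,"grip": 0.65},{"dx": 0,"dy": -0.06,"dz": 2.3,"grip": 0.65}])

```text
$.commands[0]: bad value
```

```bash
python3 - <<'E'
from go import *
y0=psi+.51+np.pi/2
# TCP leads peg by lag 8mm -> 0.1 rad
plan([(on(a,73.5,20),y0+.68*(a-.51)) for a in np.arange(.6,1.80,.1)])
E
```

```text
t 1.82 tcp [582.9   1.1 205.5] yawY 1.712 gap 29.7 F [-0.8  0.5 -0.1] q7 1.75
  dx -0.02 dy 0.04 dz 2.35 twist -0.80 [583.2   2.7 111.6]
  dx 0.00 dy 0.22 dz 2.38 twist -1.58 [581.4   9.6 110.1]
  dx 0.04 dy 0.39 dz 2.43 twist -2.36 [578.9  16.3 108.4]
  dx 0.10 dy 0.56 dz 2.48 twist -3.14 [575.7  22.7 106.5]
  dx 0.17 dy 0.72 dz 2.53 twist -3.92 [572.   28.7 104.4]
  dx 0.26 dy 0.87 dz 2.58 twist -4.70 [567.7  34.2 102.2]
  dx 0.36 dy 1.01 dz 2.64 twist -5.48 [562.8  39.2  99.9]
  dx 0.48 dy 1.14 dz 2.70 twist -6.26 [557.5  43.7  97.5]
  dx 0.60 dy 1.26 dz 2.76 twist -7.04 [551.8  47.6  95.1]
  dx 0.74 dy 1.36 dz 2.82 twist -7.82 [545.7  50.8  92.6]
  dx 0.89 dy 1.45 dz 2.89 twist -8.60 [539.3  53.4  90. ]
  dx 1.05 dy 1.52 dz 2.95 twist -9.37 [532.6  55.3  87.5]
  dx 1.21 dy 1.57 dz 3.01 twist -10.15 [525.8  56.4  85.1]
```

>>> step_arm(commands=[{"dx": 0,"dy": -0.08,"dz": 0.8,"twist": 0,"grip": 0.65},{"dx": 0,"dy": -0.08,"dz": 1.5,"twist": 0,"grip": 0.65},{"dx": 0,"dy": -0.08,"dz": 1.8,"twist": 0,"grip": 0.65},{"dx": 0,"dy": -0.08,"dz": 2.1,"twist": 0,"grip": 0.65},{"dx": 0,"dy": -0.08,"dz": 2.3,"twist": 0,"grip": 0.65},{"dx": 0,"dy": -0.08,"dz": 2.3,"twist": 0,"grip": 0.65}])

```text
time: 2.32
ee_pos: [583.1, -0.9, 113.2]
tcp_rot: [[-0.99, -0.143, -0.002], [-0.143, 0.99, 0.0], [0.002, 0.0, -1.0]]
ft_force: [0.7, -0.2, 0.3]
finger_gap: 0.347
grip_force: 0.0
```

```bash
python3 - <<'E'
from go import *
y0=psi+.51+np.pi/2
plan([(on(a,73.5,20),y0+.68*(a-.51)) for a in np.arange(.6,1.80,.1)])
E
```

```text
t 2.32 tcp [583.1  -0.9 113.2] yawY 1.715 gap 29.5 F [ 0.7 -0.2  0.3] q7 1.79
  dx -0.02 dy 0.09 dz 0.04 twist -0.77 [583.2   2.7 111.6]
  dx 0.01 dy 0.27 dz 0.08 twist -1.55 [581.4   9.6 110.1]
  dx 0.04 dy 0.44 dz 0.12 twist -2.33 [578.9  16.3 108.4]
  dx 0.10 dy 0.61 dz 0.17 twist -3.11 [575.7  22.7 106.5]
  dx 0.17 dy 0.77 dz 0.22 twist -3.89 [572.   28.7 104.4]
  dx 0.26 dy 0.92 dz 0.27 twist -4.67 [567.7  34.2 102.2]
  dx 0.36 dy 1.07 dz 0.33 twist -5.45 [562.8  39.2  99.9]
  dx 0.47 dy 1.20 dz 0.39 twist -6.23 [557.5  43.7  97.5]
  dx 0.60 dy 1.31 dz 0.45 twist -7.01 [551.8  47.6  95.1]
  dx 0.74 dy 1.41 dz 0.52 twist -7.79 [545.7  50.8  92.6]
  dx 0.89 dy 1.50 dz 0.58 twist -8.57 [539.3  53.4  90. ]
  dx 1.05 dy 1.57 dz 0.64 twist -9.34 [532.6  55.3  87.5]
  dx 1.21 dy 1.62 dz 0.71 twist -10.12 [525.8  56.4  85.1]
```

>>> step_arm(commands=[{"dx": -0.02,"dy": 0.09,"dz": 0.04,"twist": -0.8,"grip": 0.65},{"dx": 0.01,"dy": 0.27,"dz": 0.08,"twist": -1.5,"grip": 0.65},{"dx": 0.04,"dy": 0.44,"dz": 0.12,"twist": -2.3,"grip": 0.65},{"dx": 0.1,"dy": 0.61,"dz": 0.17,"twist": -3.1,"grip": 0.65},{"dx": 0.17,"dy": 0.77,"dz": 0.22,"twist": -3.9,"grip": 0.65},{"dx": 0.26,"dy": 0.92,"dz": 0.27,"twist": -4.7,"grip": 0.65},{"dx": 0.36,"dy": 1.07,"dz": 0.33,"twist": -5.4,"grip": 0.65},{"dx": 0.47,"dy": 1.2,"dz": 0.39,"twist": -6.2,"grip": 0.65},{"dx": 0.6,"dy": 1.31,"dz": 0.45,"twist": -7,"grip": 0.65},{"dx": 0.6,"dy": 1.31,"dz": 0.45,"twist": -7,"grip": 0.65}])

```text
time: 3.15
ee_pos: [553.5, 47.8, 97.7]
tcp_rot: [[-0.727, -0.686, 0.003], [-0.686, 0.727, 0.001], [-0.003, -0.001, -1.0]]
ft_force: [0.7, 0.2, 0.8]
finger_gap: 0.355
grip_force: 0.3
```

```bash
cat > peg.py <<'E'
from go import *
def peg(tag):
    for nm in("top","side"):
        s=snapshot(nm);P=cloud(s);A=np.array([ang(x) for x in P.reshape(-1,3)]).reshape(384,512,3)
        hsv=cv2.cvtColor(s["frame"],cv2.COLOR_BGR2HSV)
        m=(A[...,1]>60)&(A[...,1]<86)&(abs(A[...,2])<4)&(hsv[...,1]>140)&(hsv[...,0]<20)
        print(nm,"stripe",m.sum(),A[m].mean(0).round(3) if m.any() else "")
        p=(abs(A[...,1]-73.5)<10)&(A[...,2]>5)&(A[...,2]<42)&(s["frame"].max(-1)<60);print(" dark",p.sum(),np.median(A[p],0).round(3) if p.any() else "")
        cv2.imwrite(f"pics/{nm}{tag}.png",s["frame"])
E
python3 - <<'E'
from peg import *
y0=psi+.51+np.pi/2
plan([(on(a,73.5,20),y0+.68*(a-.51)) for a in (1.5,1.6,1.7,1.8)])
st=read_state();print(ang(st["ee_pos"]))
peg("2")
E
```

```text
t 3.15 tcp [553.5  47.8  97.7] yawY 2.327 gap 30.2 F [0.7 0.2 0.8] q7 2.22
  dx 0.09 dy 0.19 dz 0.13 twist -0.77 [545.7  50.8  92.6]
  dx 0.16 dy 0.35 dz 0.19 twist -1.54 [539.3  53.4  90. ]
  dx 0.25 dy 0.49 dz 0.25 twist -2.32 [532.6  55.3  87.5]
  dx 0.36 dy 0.63 dz 0.31 twist -3.10 [525.8  56.4  85.1]
(np.float64(1.3712694740080238), np.float64(74.74515698507689), np.float64(21.934874217473173))
top stripe 0 
 dark 0 
side stripe 8 [ 1.278 79.561  0.648]
 dark 45 [ 1.225 79.491 28.116]
```

>>> step_arm(commands=[{"dx": 0.04,"dy": 0.09,"dz": 0.09,"twist": -0.4,"grip": 0.65},{"dx": 0.09,"dy": 0.19,"dz": 0.13,"twist": -0.8,"grip": 0.65},{"dx": 0.13,"dy": 0.27,"dz": 0.16,"twist": -1.2,"grip": 0.65},{"dx": 0.16,"dy": 0.35,"dz": 0.19,"twist": -1.5,"grip": 0.65},{"dx": 0.21,"dy": 0.42,"dz": 0.22,"twist": -1.9,"grip": 0.65},{"dx": 0.25,"dy": 0.49,"dz": 0.25,"twist": -2.3,"grip": 0.65},{"dx": 0.25,"dy": 0.49,"dz": 0.25,"twist": -2.3,"grip": 0.65}])

```text
time: 3.83
ee_pos: [532.2, 54.3, 86.5]
tcp_rot: [[-0.578, -0.816, 0.001], [-0.816, 0.578, 0.0], [-0.001, -0.001, -1.0]]
ft_force: [1.8, -0.8, 1.0]
finger_gap: 0.351
grip_force: 0.6
```

```bash
python3 - <<'E'
from peg import *
y0=psi+.51+np.pi/2
plan([(on(a,73.5,20),y0+.68*(a-.51)) for a in (1.7,1.75,1.8)])
st=read_state();print(ang(st["ee_pos"]))
peg("3")
f=cv2.imread("pics/side3.png")[180:245,230:310]
g=cv2.imread("pics/top3.png")[162:242,200:280]
cv2.imwrite("pics/c3.png",np.hstack([cv2.resize(f,(480,390),interpolation=cv2.INTER_CUBIC),cv2.resize(g,(310,390),interpolation=cv2.INTER_CUBIC)]))
E
```

```text
t 3.83 tcp [532.2  54.3  86.5] yawY 2.525 gap 29.8 F [ 1.8 -0.8  1. ] q7 2.37
  dx -0.03 dy 0.01 dz -0.02 twist -0.06 [532.6  55.3  87.5]
  dx 0.01 dy 0.08 dz 0.01 twist -0.45 [529.2  55.9  86.3]
  dx 0.05 dy 0.16 dz 0.04 twist -0.84 [525.8  56.4  85.1]
(np.float64(1.7073540009513894), np.float64(72.47239243618198), np.float64(19.090069566165838))
top stripe 0 
 dark 0 
side stripe 9 [ 1.598 79.171  2.075]
 dark 66 [ 1.539 77.929 29.956]
```

View pics/c3.png

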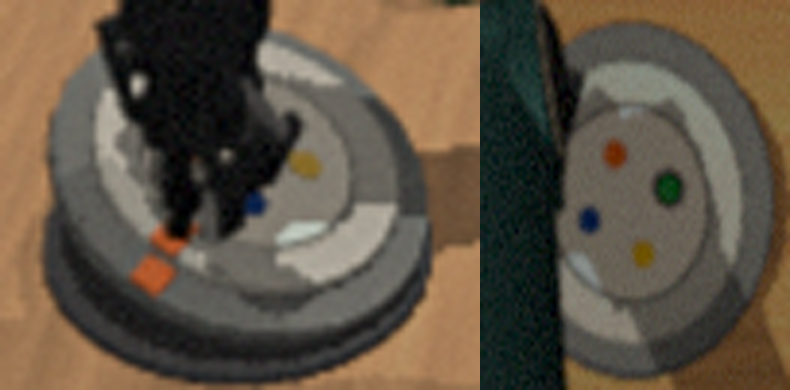

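The stripe, at crop (173,240), sits just short of the lock mark at (153,273). I'll nudge it about 3 mm more, then lift and check.

>>> step_arm(commands=[{"dx": 0.02,"dy": 0.06,"dz": 0.01,"twist": -0.3,"grip": 0.65},{"dx": 0.03,"dy": 0.08,"dz": 0.01,"twist": -0.4,"grip": 0.65},{"dx": 0.03,"dy": 0.08,"dz": 0.01,"twist": -0.4,"grip": 0.65},{"dx": 0.0,"dy": 0.03,"dz": 0.01,"twist": -0.4,"grip": 0.65},{"dx": 0.0,"dy": 0.03,"dz": -0.9,"twist": -0.4,"grip": 0.65},{"dx": 0.0,"dy": 0.03,"dz": -1.9,"twist": -0.4,"grip": 0.65},{"dx": 0.0,"dy": 0.03,"dz": -2.9,"twist": -0.4,"grip": 0.65},{"dx": -0.8,"dy": -0.8,"dz": -3.3,"twist": 5,"grip": 0.65},{"dx": -0.8,"dy": -0.8,"dz": -3.3,"twist": 5,"grip": 0.65}])

```text
time: 4.68
ee_pos: [582.1, 62.8, 223.6]
tcp_rot: [[-0.743, -0.669, 0.011], [-0.669, 0.743, 0.002], [-0.01, -0.006, -1.0]]
ft_force: [1.0, 0.4, 0.1]
finger_gap: 0.349
grip_force: 0.0
```

```bash
python3 - <<'E'
from peg import *
plan([((510,315,200),1.257)])
peg("4")
f=cv2.imread("pics/side4.png")[180:245,230:310]
cv2.imwrite("pics/c4.png",cv2.resize(f,(480,390),interpolation=cv2.INTER_CUBIC))
E
```

```text
t 4.68 tcp [582.1  62.8 223.6] yawY 2.304 gap 29.7 F [1.  0.4 0.1] q7 2.16
  dx -2.87 dy 5.89 dz 0.59 twist 12.00 [510 315 200]
top stripe 15 [ 1.621 68.003  1.369]
 dark 18 [ 1.584 70.402 26.862]
side stripe 16 [ 1.654 79.556  1.099]
 dark 28 [ 1.656 78.614 26.641]
```

View pics/c4.png

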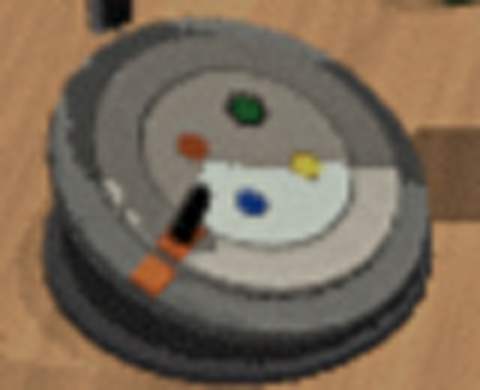

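Stripe and mark now lie on one radius (crop (180,243) and (153,275)), so the ring is locked. I'll move to the gauge.

>>> step_arm(commands=[{"dx": -2.87,"dy": 5.9,"dz": 0.5,"twist": 12,"grip": 0.4},{"dx": -2.87,"dy": 5.9,"dz": 0.5,"twist": 12,"grip": 0.4},{"dx": -2.87,"dy": 5.9,"dz": 0.5,"twist": 12,"grip": 0.4},{"dx": -2.87,"dy": 5.9,"dz": 0.5,"twist": 12,"grip": 0.4},{"dx": -2.87,"dy": 5.9,"dz": 0.5,"twist": 12,"grip": 0.4},{"dx": -2.87,"dy": 5.9,"dz": 0.5,"twist": 12,"grip": 0.4},{"dx": -2.87,"dy": 5.9,"dz": 0.5,"twist": 12,"grip": 0.4},{"dx": -2.87,"dy": 5.9,"dz": 0.5,"twist": 12,"grip": 0.4},{"dx": -2.87,"dy": 5.9,"dz": 0.5,"twist": 12,"grip": 0.4},{"dx": -2.87,"dy": 5.9,"dz": 0.5,"twist": 12,"grip": 0.4}])

```text
time: 5.62
ee_pos: [500.2, 313.2, 196.5]
tcp_rot: [[-0.954, 0.301, -0.004], [0.301, 0.954, -0.003], [0.003, -0.004, -1.0]]
ft_force: [-0.0, 0.1, 1.1]
finger_gap: 0.603
grip_force: 0.0
```

```bash
python3 - <<'E'
from go import *
plan([((510,315,140),1.257),((510,315,92),1.257)])
E
```

```text
t 5.62 tcp [500.2 313.2 196.5] yawY 1.265 gap 51.2 F [-0.   0.1  1.1] q7 0.72
  dx -0.22 dy 0.12 dz 1.41 twist 0.09 [510 315 140]
  dx -0.23 dy 0.13 dz 2.61 twist 0.09 [510 315  92]
```

>>> step_arm(commands=[{"dx": -0.2,"dy": 0.12,"dz": 0,"twist": 0,"grip": 0.4},{"dx": -0.2,"dy": 0.12,"dz": 0,"twist": 0,"grip": 0.4},{"dx": -0.2,"dy": 0.12,"dz": 0,"twist": 0,"grip": 0.4}])

```text
time: 5.87
ee_pos: [512.0, 314.9, 197.8]
tcp_rot: [[-0.953, 0.303, -0.0], [0.303, 0.953, -0.0], [0.0, -0.001, -1.0]]
ft_force: [0.5, -0.4, 0.2]
finger_gap: 0.598
grip_force: 0.0
```

```bash
python3 - <<'E'
from go import *
plan([((510,315,140),1.257),((510,315,92),1.257)])
s=snapshot("side");f=s["frame"][215:335,195:315]
cv2.imwrite("pics/c5.png",cv2.resize(f,None,fx=4,fy=4,interpolation=cv2.INTER_CUBIC))
plan([])
E
```

```text
t 5.87 tcp [512.  314.9 197.8] yawY 1.263 gap 50.9 F [ 0.5 -0.4  0.2] q7 0.73
  dx 0.05 dy -0.01 dz 1.45 twist 0.07 [510 315 140]
  dx 0.05 dy -0.01 dz 2.65 twist 0.07 [510 315  92]
t 5.92 tcp [511.8 314.9 197.9] yawY 1.263 gap 50.9 F [-0.8 -1.4  0.7] q7 0.73
```

View pics/c5.png

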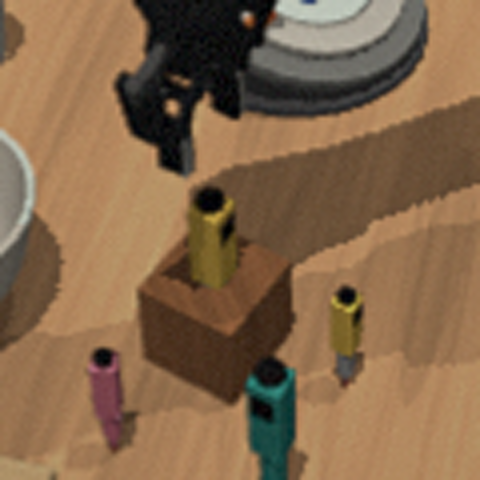

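The open fingers straddle the gauge, whose cap is at crop (210,197). Nothing else is close, so I'll descend and grip.

>>> step_arm(commands=[{"dx": 0.05,"dy": 0,"dz": 0.9,"twist": 0,"grip": 0.4},{"dx": 0.05,"dy": 0,"dz": 1.7,"twist": 0,"grip": 0.4},{"dx": 0.05,"dy": 0,"dz": 2.3,"twist": 0,"grip": 0.4},{"dx": 0.05,"dy": 0,"dz": 2.6,"twist": 0,"grip": 0.4},{"dx": 0.05,"dy": 0,"dz": 2.6,"twist": 0,"grip": 0.6},{"dx": 0.05,"dy": 0,"dz": 2.6,"twist": 0,"grip": 0.7},{"dx": 0.05,"dy": 0,"dz": 2.6,"twist": 0,"grip": 0.8},{"dx": 0.05,"dy": 0,"dz": 2.6,"twist": 0,"grip": 0.8}], squeeze=25)

```text
time: 6.58
ee_pos: [510.6, 316.8, 95.8]
tcp_rot: [[-0.953, 0.303, 0.002], [0.303, 0.953, 0.002], [-0.002, 0.002, -1.0]]
ft_force: [0.0, 0.1, -2.7]
finger_gap: 0.276
grip_force: 31.2
```

```bash
python3 - <<'E'
from go import *
plan([])
print(read_state()["grip_force"])
E
```

```text
t 6.58 tcp [510.6 316.8  95.8] yawY 1.263 gap 23.5 F [ 0.   0.1 -2.7] q7 0.75
31.202200055122375
```

>>> step_arm(commands=[{"dx": 0,"dy": 0,"dz": -0.3,"twist": 0,"grip": 0.8},{"dx": 0,"dy": 0,"dz": -0.7,"twist": 0,"grip": 0.8},{"dx": 0,"dy": 0,"dz": -1.0,"twist": 0,"grip": 0.8},{"dx": 0.15,"dy": 0,"dz": -1.0,"twist": 0,"grip": 0.8},{"dx": 0.3,"dy": 0,"dz": -1.0,"twist": 0,"grip": 0.8},{"dx": 0.45,"dy": 0,"dz": -1.0,"twist": 0,"grip": 0.8},{"dx": 0.6,"dy": 0,"dz": -1.0,"twist": 0,"grip": 0.8},{"dx": 0.75,"dy": 0,"dz": -1.0,"twist": 0,"grip": 0.8},{"dx": 0.9,"dy": 0,"dz": -1.0,"twist": 0,"grip": 0.8},{"dx": 0.9,"dy": 0,"dz": -1.0,"twist": 0,"grip": 0.8}], squeeze=20)

```text
time: 7.42
ee_pos: [473.7, 327.6, 133.8]
tcp_rot: [[-0.953, 0.302, -0.001], [0.302, 0.953, -0.001], [0.001, -0.001, -1.0]]
ft_force: [2.3, -0.9, -1.2]
finger_gap: 0.279
grip_force: 31.2
```

```bash
python3 - <<'E'
from go import *
plan([])
st=read_state();print(st["grip_force"],st["wrist_torque"].round(2))
s=snapshot("side");f=s["frame"][215:335,195:315]
cv2.imwrite("pics/c6.png",cv2.resize(f,None,fx=4,fy=4,interpolation=cv2.INTER_CUBIC))
E
```

```text
t 7.42 tcp [473.7 327.6 133.8] yawY 1.264 gap 23.7 F [ 2.3 -0.9 -1.2] q7 0.68
31.192878484725952 [-0.12 -0.82 -0.04]
```

View pics/c6.png

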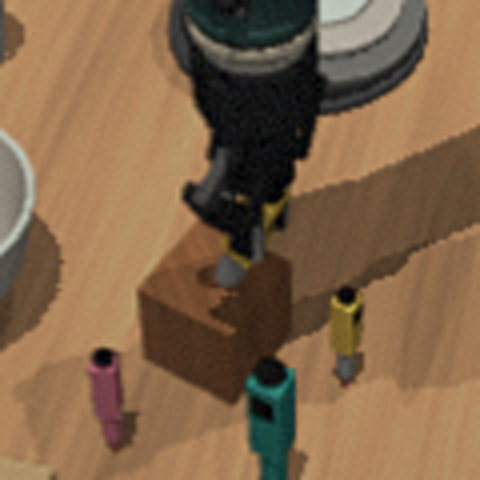

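>>> step_arm(commands=[{"dx": 0,"dy": 0,"dz": -0.4,"twist": 0,"grip": 0.8},{"dx": 0,"dy": 0,"dz": -1.2,"twist": 0,"grip": 0.8},{"dx": 0,"dy": 0,"dz": -2.0,"twist": 0.6,"grip": 0.8},{"dx": 0,"dy": 0,"dz": -2.5,"twist": 0.6,"grip": 0.8},{"dx": 0,"dy": 0,"dz": -2.5,"twist": 0.6,"grip": 0.8},{"dx": 0,"dy": 0,"dz": -2.5,"twist": 0.6,"grip": 0.8}])

```text
time: 7.97
ee_pos: [474.1, 327.4, 234.2]
tcp_rot: [[-0.936, 0.352, -0.002], [0.352, 0.936, 0.0], [0.002, -0.0, -1.0]]
ft_force: [-0.4, -0.1, -1.6]
finger_gap: 0.278
grip_force: 31.0
```

```bash
cat > tip.py <<'E'
from go import *
def look(tag,save=True):
    st=read_state();G=st["ee_pos"]+[0,0,19.];Rm=st["tcp_rot"]
    print("tcp",st["ee_pos"].round(1),"yawY",np.arctan2(Rm[1,1],Rm[0,1]).round(3),"F",st["ft_force"].round(1),"t",round(st["time"],2))
    for nm in("top","side"):
        s=snapshot(nm);np.savez(f"{nm}_{tag}.npz",**s);P=cloud(s);hsv=cv2.cvtColor(s["frame"],cv2.COLOR_BGR2HSV)
        D=(P-G)@Rm  # tool axes about grasp point
        near=(np.linalg.norm(P-G,axis=-1)<140)&(s["range_z"]>0)
        red=near&((hsv[...,0]<6)|(hsv[...,0]>172))&(hsv[...,1]>110)&(hsv[...,2]>40)&(D[...,2]>40)
        yel=near&(hsv[...,0]>19)&(hsv[...,0]<33)&(hsv[...,1]>120)&(abs(D[...,2])<60)
        low=near&(D[...,2]>21)&(D[...,2]<110)&(abs(D[...,1])<14)&(np.hypot(D[...,0],D[...,1])<60)
        print(nm,"red",red.sum(),D[red].mean(0).round(1) if red.any() else "","yel",yel.sum(),D[yel].mean(0).round(1) if yel.any() else "")
        if low.sum()>10:
            Q=D[low]
            for z in range(21,110,10):
                b=(Q[:,2]>=z)&(Q[:,2]<z+10)
                if b.sum()>2: print("   z",z+5,b.sum(),Q[b].mean(0).round(1),"xr",Q[b][:,0].min().round(1),Q[b][:,0].max().round(1))
        u,v=project(s,G)[0].astype(int)
        print("  px",u,v)
        cv2.imwrite(f"pics/{nm}_{tag}.png",cv2.resize(s["frame"][max(v-35,0):v+65,max(u-50,0):u+50],None,fx=4,fy=4,interpolation=cv2.INTER_CUBIC))
E
python3 -c "
from tip import *
look('7')"
```

```text
tcp [474.1 327.4 234.2] yawY 1.211 F [-0.4 -0.1 -1.6] t 7.97
top red 1 [-35.3   0.4  88.4] yel 49 [-18.7  -7.   15.1]
   z 26 17 [-21.2  -6.3  26.1] xr -25.4 -12.7
   z 36 4 [-22.4  -5.6  35.2] xr -26.9 -13.4
   z 46 10 [-23.7  -5.3  46.7] xr -28.6 -16.5
   z 56 15 [-26.8  -5.   56.9] xr -32.7 -17.2
   z 66 8 [-28.8  -5.1  66.8] xr -34.3 -21.2
   z 86 6 [-33.8  -1.2  87. ] xr -36.2 -30.3
  px 95 217
side red 2 [-33.4   0.3  92. ] yel 81 [ 6.2  7.  -2.8]
   z 26 11 [-9.7  8.4 27.9] xr -21.1 3.0
   z 36 14 [-10.1   9.4  34.7] xr -26.5 -1.8
   z 46 12 [-18.9   6.9  46.7] xr -25.3 -11.1
   z 56 19 [-19.5   5.9  56.8] xr -30.5 -13.2
   z 66 13 [-22.    6.   65.5] xr -28.7 -15.0
   z 76 3 [-21.5   3.4  73.1] xr -24.0 -19.3
   z 86 6 [-31.    1.   86.2] xr -34.9 -28.3
  px 258 240
```

```bash
cat > fit.py <<'E'
from go import *
from scipy.optimize import least_squares
def sdf(q):
    r=np.hypot(q[:,0],q[:,1]);z=q[:,2]
    def cap(d,z0,z1):
        dz=np.maximum(z0-z,z-z1);a=np.stack([d,dz],-1)
        return np.minimum(a.max(-1),0)+np.linalg.norm(np.maximum(a,0),axis=-1)
    sq=np.maximum(abs(q[:,0]),abs(q[:,1]))-12
    return np.minimum.reduce([cap(r-4,0,25),cap(r-9,25,60),cap(sq,60,130),cap(r-10,130,136)])
def gfit(st,shots,zmin=23):
    G=st["ee_pos"]+[0,0,19.];Rm=st["tcp_rot"];pts=[];ids=[]
    for i,s in enumerate(shots):
        P=cloud(s);hsv=cv2.cvtColor(s["frame"],cv2.COLOR_BGR2HSV);D=(P-G)@Rm
        ok=(s["range_z"]>0)&(abs(D[...,1])<20)&(abs(D[...,0]+.36*D[...,2])<24)
        yel=ok&(hsv[...,0]>19)&(hsv[...,0]<33)&(hsv[...,1]>120)&(D[...,2]>-45)&(D[...,2]<45)
        m=yel|(ok&(D[...,2]>zmin)&(D[...,2]<96));pts.append(D[m]);ids+= [i]*m.sum()
    Q=np.concatenate(pts);ids=np.array(ids)
    def tf(p):
        x0,y0,th,ph,g=p[:5];off=np.zeros((2,3));off[0]=p[5:8];off[1]=p[8:11]
        q=Q-off[ids]
        a=np.array([np.sin(th),np.sin(ph),-np.cos(th)]);a/=np.linalg.norm(a) # axis away from tip in tool axes (tool z down)
        ex=np.cross([0,1,0],a);ex/=np.linalg.norm(ex);ey=np.cross(a,ex)
        w=q-[x0,y0,0];return np.c_[w@ex,w@ey,w@a+g]
    f=lambda p:np.r_[sdf(tf(p)),p[5:]*3,p[0]*.5]
    r=least_squares(f,[0,0,.35,0,99]+[0]*6,loss="soft_l1",f_scale=1.5)
    p=r.x;J=r.jac;cov=np.linalg.inv(J.T@J)
    print("n",len(Q),"x0 %.1f y0 %.1f theta %.3f phi %.3f g %.1f"%tuple(p[:5]),"sd",np.sqrt(np.diag(cov))[:5].round(3),"off",p[5:].round(1),"med|r|",np.median(abs(f(p))).round(2))
    a=np.array([np.sin(p[2]),np.sin(p[3]),-np.cos(p[2])]);a/=np.linalg.norm(a)
    tip=np.array([p[0],p[1],0])-a*p[4];axis=Rm@a;W=G+Rm@tip
    print("tip world",W.round(1),"axis",axis.round(3),"angle to n deg",np.degrees(np.arccos(axis@n)).round(2),"tip rel TCP tool axes",(tip+[0,0,-19]).round(1))
    return W,axis
E
python3 - <<'E'
from fit import *
st=read_state()
ld=lambda k:dict(np.load(k))
gfit(st,[ld("top_7.npz"),ld("side_7.npz")])
E
```

```text
n 224 x0 -3.5 y0 1.1 theta 0.329 phi 0.002 g 98.1 sd [0.29  0.497 0.004 0.004 0.447] off [-0.   0.6 -0.  -0.  -0.6 -0. ] med|r| 0.53
tip world [506.4 314.8 158.3] axis [-0.297  0.118  0.947] angle to n deg 1.44 tip rel TCP tool axes [-35.1   0.9  73.9]
```

```bash
python3 - <<'E'
from go import *
S=np.array([529.7,-48.6,78.8]);st=read_state();Rm=st["tcp_rot"]
off=-Rm@np.array([-35.1,.9,73.9])
print(ang(S),off)
plan([(S+n*60+off,psi+np.pi/2),(S+n*30+off,psi+np.pi/2)])
E
```

```text
(np.float64(-0.9194812948592149), np.float64(31.87816711177765), np.float64(0.18017101203607466)) [-32.87084794  11.69555401  74.00507667]
t 8.07 tcp [473.6 326.6 232.3] yawY 1.211 gap 23.6 F [ 0.4 -0.1 -2.1] q7 0.61
  dx -3.23 dy -8.30 dz 0.60 twist -0.00 [477.6 -29.7 209.2]
  dx -3.49 dy -8.30 dz 1.30 twist -0.00 [487.2 -33.3 181. ]
```

>>> step_arm(commands=[{"dx": -0.15,"dy": -0.4,"dz": 0,"twist": 0,"grip": 0.8},{"dx": -0.45,"dy": -1.2,"dz": 0,"twist": 0,"grip": 0.8},{"dx": -0.85,"dy": -2.2,"dz": 0,"twist": 0,"grip": 0.8},{"dx": -1.25,"dy": -3.2,"dz": 0,"twist": 0,"grip": 0.8},{"dx": -1.65,"dy": -4.2,"dz": 0,"twist": 0,"grip": 0.8},{"dx": -2.05,"dy": -5.2,"dz": 0,"twist": 0,"grip": 0.8},{"dx": -2.45,"dy": -6.2,"dz": 0,"twist": 0,"grip": 0.8},{"dx": -2.85,"dy": -7.2,"dz": 0,"twist": 0,"grip": 0.8},{"dx": -3.1,"dy": -7.9,"dz": 0.2,"twist": 0,"grip": 0.8},{"dx": -3.23,"dy": -8.3,"dz": 0.5,"twist": 0,"grip": 0.8}])

```text
time: 8.9
ee_pos: [477.8, -35.3, 213.8]
tcp_rot: [[-0.933, 0.359, -0.001], [0.359, 0.933, -0.002], [-0.0, -0.002, -1.0]]
ft_force: [1.7, 0.0, -1.5]
finger_gap: 0.276
grip_force: 31.0
```

>>> step_arm(commands=[{"dx": 0,"dy": 0,"dz": 0.1,"twist": 0,"grip": 0.8},{"dx": -0.1,"dy": 0,"dz": 0.35,"twist": 0,"grip": 0.8},{"dx": -0.2,"dy": 0,"dz": 0.6,"twist": 0,"grip": 0.8},{"dx": -0.2,"dy": 0,"dz": 0.6,"twist": 0,"grip": 0.8},{"dx": -0.2,"dy": 0,"dz": 0.6,"twist": 0,"grip": 0.8}])

```text
time: 9.32
ee_pos: [486.2, -30.8, 189.1]
tcp_rot: [[-0.936, 0.351, -0.003], [0.351, 0.936, -0.0], [0.002, -0.001, -1.0]]
ft_force: [-0.9, 0.3, -1.7]
finger_gap: 0.275
grip_force: 30.9
```

```bash
cat > hov.py <<'E'
from fit import *
def hover(S=np.array([529.7,-48.6,78.8]),tag="h"):
    st=read_state();sh=[snapshot("top"),snapshot("side")]
    W,ax=gfit(st,sh)
    a=W-S;print("tip over spot: along n %.1f, lateral e1 %.1f e2 %.1f"%(a@n,a@e1,a@e2),"px tip",[project(s,W)[0].round(1) for s in sh],"px spot",[project(s,S)[0].round(1) for s in sh])
    for s,nm in zip(sh,("top","side")):
        hsv=cv2.cvtColor(s["frame"],cv2.COLOR_BGR2HSV);P=cloud(s)
        k=(np.linalg.norm(P-S,axis=-1)<18)&(hsv[...,0]>45)&(hsv[...,0]<85)&(hsv[...,1]>100)
        print(nm,"green",k.sum(),P[k].mean(0).round(1) if k.any() else "")
    off=st["ee_pos"]-W
    plan([(S+n*d+off,psi+np.pi/2) for d in(20,8,0,-7)],st)
    u,v=project(sh[0],S)[0].astype(int);x,y=project(sh[1],S)[0].astype(int)
    c=lambda f,u,v:cv2.resize(f[v-45:v+30,u-37:u+38],(400,400),interpolation=cv2.INTER_CUBIC)
    cv2.imwrite(f"pics/{tag}.png",np.hstack([c(sh[0]["frame"],u,v),c(sh[1]["frame"],x,y)]))
E
python3 -c "
from hov import *
hover(tag='h1')"
```

```text
n 102 x0 -3.7 y0 0.7 theta 0.337 phi 0.008 g 98.3 sd [0.418 0.463 0.005 0.006 0.5  ] off [-0.   0.  -0.  -0.1  0.  -0. ] med|r| 0.77
tip world [519.8 -43.7 115.2] axis [-0.305  0.124  0.944] angle to n deg 1.0 tip rel TCP tool axes [-36.2  -0.2  73.8]
tip over spot: along n 38.0, lateral e1 2.2 e2 1.1 px tip [array([246.3, 202. ]), array([273.5, 190.5])] px spot [array([248.2, 200.3]), array([270.9, 197.9])]
top green 0 
side green 15 [529.4 -47.6  79.3]
t 9.32 tcp [486.2 -30.8 189.1] yawY 1.212 gap 23.4 F [-0.9  0.3 -1.7] q7 1.32
  dx -0.10 dy -0.03 dz 0.44 twist 0.02 [489.6 -33.3 171.5]
  dx -0.21 dy -0.03 dz 0.72 twist 0.02 [493.5 -34.7 160.2]
  dx -0.28 dy -0.03 dz 0.91 twist 0.02 [496.1 -35.7 152.7]
  dx -0.34 dy -0.03 dz 1.07 twist 0.02 [498.3 -36.6 146.1]
```

View pics/h1.png

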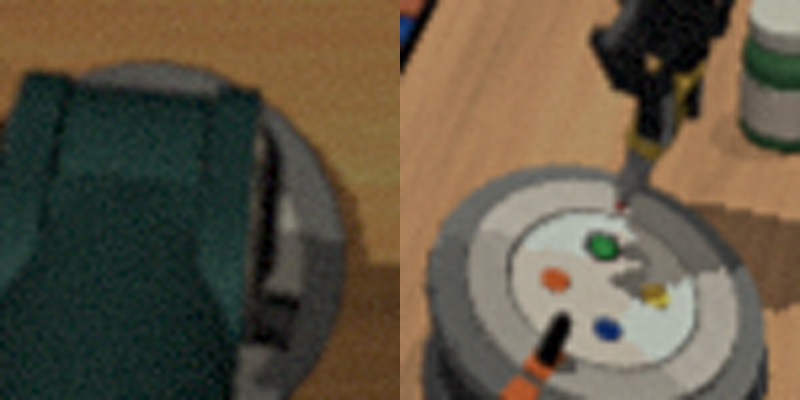

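The side view shows the red tip at crop (620,205), about 38 mm out from the green spot at (601,245), and the gauge is within 1° of square. I'll go down along the normal to 8 mm.

>>> step_arm(commands=[{"dx": -0.04,"dy": -0.03,"dz": 0.15,"twist": 0,"grip": 0.8},{"dx": -0.1,"dy": -0.03,"dz": 0.4,"twist": 0,"grip": 0.8},{"dx": -0.16,"dy": -0.03,"dz": 0.6,"twist": 0,"grip": 0.8},{"dx": -0.2,"dy": -0.03,"dz": 0.7,"twist": 0,"grip": 0.8},{"dx": -0.2,"dy": -0.03,"dz": 0.7,"twist": 0,"grip": 0.8},{"dx": -0.2,"dy": -0.03,"dz": 0.7,"twist": 0,"grip": 0.8}])

```text
time: 9.92
ee_pos: [493.5, -36.0, 161.7]
tcp_rot: [[-0.936, 0.353, -0.001], [0.353, 0.936, -0.0], [0.001, -0.001, -1.0]]
ft_force: [-0.2, -0.2, -2.7]
finger_gap: 0.275
grip_force: 30.9
```

```bash
python3 -c "
from hov import *
hover(tag='h2')
print([read_state()['ft_force'].round(2) for _ in range(3)])"
```

```text
n 105 x0 -3.3 y0 0.2 theta 0.340 phi -0.015 g 99.9 sd [0.424 0.447 0.005 0.006 0.568] off [ 0.   0.   0.  -0.1 -0.  -0. ] med|r| 0.94
tip world [528.2 -47.4  86.5] axis [-0.317  0.104  0.943] angle to n deg 1.0 tip rel TCP tool axes [-36.6   1.6  75.2]
tip over spot: along n 7.9, lateral e1 1.0 e2 0.6 px tip [array([247.7, 200.4]), array([271.3, 196.4])] px spot [array([248.2, 200.3]), array([270.9, 197.9])]
top green 0 
side green 13 [530.  -47.9  80.2]
t 9.92 tcp [493.5 -36.  161.7] yawY 1.21 gap 23.3 F [-0.2 -0.2 -2.7] q7 1.36
  dx 0.13 dy -0.01 dz -0.28 twist -0.01 [488.5 -34.7 172.8]
  dx 0.02 dy -0.01 dz 0.00 twist -0.01 [492.4 -36.2 161.5]
  dx -0.04 dy -0.01 dz 0.19 twist -0.01 [494.9 -37.1 154. ]
  dx -0.11 dy -0.01 dz 0.36 twist -0.01 [497.2 -38.  147.4]
[array([ 0.44,  0.53, -1.96]), array([ 0.44,  0.53, -1.96]), array([ 0.44,  0.53, -1.96])]
```

>>> step_arm(commands=[{"dx": 0.01,"dy": -0.01,"dz": 0.05,"twist": 0,"grip": 0.8},{"dx": -0.01,"dy": -0.01,"dz": 0.1,"twist": 0,"grip": 0.8},{"dx": -0.03,"dy": -0.01,"dz": 0.15,"twist": 0,"grip": 0.8},{"dx": -0.04,"dy": -0.01,"dz": 0.19,"twist": 0,"grip": 0.8},{"dx": -0.06,"dy": -0.01,"dz": 0.23,"twist": 0,"grip": 0.8},{"dx": -0.07,"dy": -0.01,"dz": 0.26,"twist": 0,"grip": 0.8},{"dx": -0.08,"dy": -0.01,"dz": 0.28,"twist": 0,"grip": 0.8},{"dx": -0.08,"dy": -0.01,"dz": 0.28,"twist": 0,"grip": 0.8},{"dx": -0.08,"dy": -0.01,"dz": 0.28,"twist": 0,"grip": 0.8}])

```text
time: 10.77
ee_pos: [496.5, -37.3, 151.0]
tcp_rot: [[-0.936, 0.353, -0.0], [0.353, 0.936, 0.0], [0.0, 0.0, -1.0]]
ft_force: [0.1, -0.1, -0.1]
finger_gap: 0.28
grip_force: 31.0
```

```bash
cat > press.py <<'E'
from fit import *
# fit with nose/body only (exclude tip pts), so the fully-out origin is measured: its depth below the face = probe travel
S=np.array([529.7,-48.6,78.8]);F=[]
for i in range(4):
    st=read_state();F.append(st["ft_force"]);s=snapshot("side")
    P=cloud(s);h=(P-C)@n;s["range_z"]=np.where(h>13,s["range_z"],0)
    W,ax=gfit(st,[s]);a=W-S;print("  travel %.1f  e1 %.1f e2 %.1f"%(-a@n,a@e1,a@e2))
    k=(np.hypot((P-C)@e1,(P-C)@e2)<56)&(abs(h)<8);print("  tile plane h in this view",np.median(h[k]).round(2))
F=np.array(F);print("F mean",F.mean(0).round(2),"sd",F.std(0).round(2),"along n",(F@n).mean().round(2));plan([])
E
python3 press.py
```

```text
n 100 x0 -3.0 y0 1.4 theta 0.332 phi 0.030 g 99.6 sd [0.416 0.5   0.006 0.008 0.492] off [-0.1 -0.  -0.   0.   0.   0. ] med|r| 0.75
tip world [529.1 -51.3  75.8] axis [-0.294  0.143  0.945] angle to n deg 2.03 tip rel TCP tool axes [-35.5  -1.6  75.2]
  travel 2.9  e1 -0.7 e2 -2.8
  tile plane h in this view 0.05
n 98 x0 -3.1 y0 1.9 theta 0.330 phi 0.044 g 99.5 sd [0.426 0.468 0.006 0.007 0.507] off [-0.1  0.  -0.   0.   0.   0. ] med|r| 0.72
tip world [528.6 -52.1  76. ] axis [-0.288  0.155  0.945] angle to n deg 2.75 tip rel TCP tool axes [-35.4  -2.5  75.1]
  travel 2.7  e1 -0.8 e2 -3.6
  tile plane h in this view 0.03
n 95 x0 -3.4 y0 0.5 theta 0.324 phi 0.007 g 97.2 sd [0.415 0.436 0.005 0.006 0.523] off [-0.1 -0.  -0.   0.   0.   0. ] med|r| 0.69
tip world [528.5 -49.7  77.9] axis [-0.296  0.119  0.948] angle to n deg 1.55 tip rel TCP tool axes [-34.4  -0.3  73.2]
  travel 0.6  e1 -1.0 e2 -1.4
  tile plane h in this view 0.09
n 98 x0 -3.0 y0 0.9 theta 0.333 phi 0.013 g 99.2 sd [0.414 0.455 0.006 0.007 0.481] off [-0.1 -0.  -0.   0.   0.   0. ] med|r| 0.75
tip world [529.5 -50.1  76.3] axis [-0.301  0.127  0.945] angle to n deg 1.25 tip rel TCP tool axes [-35.4  -0.4  74.8]
  travel 2.5  e1 -0.6 e2 -1.5
  tile plane h in this view 0.06
F mean [-0.28  0.21 -0.42] sd [0.38 0.32 0.55] along n -0.28
t 10.97 tcp [496.4 -37.2 151. ] yawY 1.21 gap 23.6 F [-1.3  0.8 -0.4] q7 1.37
```

>>> step_arm(commands=[{"dx": -0.01,"dy": 0,"dz": 0.03,"twist": 0,"grip": 0.8},{"dx": -0.02,"dy": 0,"dz": 0.06,"twist": 0,"grip": 0.8},{"dx": -0.04,"dy": 0,"dz": 0.1,"twist": 0,"grip": 0.8},{"dx": -0.04,"dy": 0,"dz": 0.1,"twist": 0,"grip": 0.8},{"dx": -0.04,"dy": 0,"dz": 0.1,"twist": 0,"grip": 0.8},{"dx": -0.04,"dy": 0,"dz": 0.1,"twist": 0,"grip": 0.8}])

```text
time: 11.47
ee_pos: [497.8, -37.8, 146.9]
tcp_rot: [[-0.936, 0.353, -0.0], [0.353, 0.936, 0.0], [0.0, -0.0, -1.0]]
ft_force: [-0.8, 0.1, 0.4]
finger_gap: 0.274
grip_force: 31.2
```

```bash
sed -i 's/range(4)/range(12)/; s/;print("  tile plane.*$//' press.py; python3 press.py | grep -E "travel|theta|F mean|tcp \["
```

```text
n 98 x0 -3.2 y0 0.0 theta 0.336 phi -0.011 g 99.4 sd [0.417 0.43  0.006 0.007 0.589] off [-0.1  0.  -0.   0.   0.   0. ] med|r| 0.91
  travel 7.1  e1 -0.1 e2 -0.0
n 91 x0 -3.1 y0 -0.0 theta 0.336 phi 0.007 g 99.5 sd [0.421 0.458 0.006 0.007 0.625] off [-0.1  0.  -0.   0.   0.   0. ] med|r| 0.95
  travel 7.1  e1 -0.2 e2 -1.9
n 94 x0 -3.3 y0 -0.0 theta 0.318 phi -0.011 g 97.9 sd [0.414 0.454 0.006 0.007 0.579] off [-0.1 -0.  -0.   0.   0.   0. ] med|r| 0.65
  travel 5.6  e1 -1.8 e2 -0.0
n 93 x0 -3.2 y0 0.6 theta 0.323 phi -0.002 g 99.0 sd [0.412 0.458 0.006 0.007 0.744] off [-0.1  0.  -0.   0.   0.   0. ] med|r| 0.91
  travel 6.7  e1 -1.3 e2 -0.5
n 93 x0 -3.1 y0 -0.5 theta 0.334 phi -0.014 g 98.9 sd [0.424 0.444 0.006 0.007 0.552] off [-0.1  0.  -0.   0.   0.   0. ] med|r| 0.76
  travel 6.6  e1 -0.3 e2 -0.3
n 91 x0 -3.2 y0 -0.1 theta 0.329 phi -0.013 g 98.8 sd [0.417 0.483 0.006 0.008 0.491] off [-0.1 -0.  -0.   0.   0.   0. ] med|r| 0.54
  travel 6.4  e1 -0.7 e2 -0.1
n 92 x0 -2.9 y0 -0.4 theta 0.334 phi 0.001 g 100.2 sd [0.419 0.448 0.006 0.007 0.562] off [-0.1 -0.  -0.   0.   0.   0.
[... 296 characters left out ...]
-0.1  0.  -0.   0.   0.   0. ] med|r| 0.74
  travel 7.1  e1 -1.9 e2 -1.9
n 91 x0 -3.3 y0 0.9 theta 0.314 phi 0.009 g 98.0 sd [0.408 0.453 0.006 0.007 0.553] off [-0.1 -0.  -0.   0.   0.   0. ] med|r| 0.77
  travel 5.6  e1 -2.1 e2 -1.2
n 95 x0 -3.2 y0 -0.2 theta 0.332 phi -0.005 g 100.2 sd [0.414 0.456 0.006 0.006 0.534] off [-0.1  0.  -0.   0.   0.   0. ] med|r| 0.79
  travel 7.9  e1 -0.5 e2 -0.9
n 95 x0 -3.3 y0 -0.3 theta 0.332 phi -0.005 g 99.8 sd [0.417 0.441 0.006 0.006 0.63 ] off [-0.1 -0.  -0.   0.   0.   0. ] med|r| 0.7
  travel 7.6  e1 -0.4 e2 -0.9
F mean [-1.4   0.69  0.25] sd [0.45 0.41 0.48] along n 0.76
t 12.07 tcp [497.9 -37.8 147. ] yawY 1.21 gap 23.9 F [-1.3  0.7  0.7] q7 1.38
```

The tip is about 6.8 mm in by vision and about 6 mm by force. It sits within 1–2 mm of the spot centre and about 1° from square, so I'm handing in.

```bash
python3 -c "
from rig import *
print(finish_job())"
```

```text
the job is handed in; nothing more can be done
None
```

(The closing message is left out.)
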